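Make up the sauce kit and the dressing kit

ROBOT

A 6-joint arm with a two-finger parallel gripper is mounted at the origin on the work surface. World frame = base frame: x ahead of the robot, y to its left, z up, the work surface at z = 0. Lengths are in m, angles in rad, forces in N, time in s.
With the tool pointing down it reaches from about 0.3 to 0.775 m from the base axis. Payload 14.6 kg.
Tool frame: the origin (TCP) lies at the very end of the fingers, on their centre line; the grasp point (between the pads) lies 19 mm behind it; z points along the fingers, y is the line along which they close (so a half turn about z gives the same grasp; the last joint's range is limited). The gripper opens to 94 mm and grips with 3 to 60 N. Pads are 16 mm wide; open, the fingers measure 119 mm over their backs; the gripper's body (75 mm by 177 mm) begins 78 mm behind the grasp point.
Start: joints at [1.244, 0.3, 1.521, -0, 1.321, -0.067], TCP at [0.141, 0.532, 0.205] pointing down, gripper open.
Joint ranges: [-3.03, 3.03], [-0.79, 2.21], [0.23, 2.52], [-1.04, 4.18], [0, 3.07], [-2.55, 2.55]. Speed limits (rad/s): [2.22, 2.22, 2.57, 3.14, 3.14, 3.14].

INTERFACE

Orientations are given as [roll, pitch, yaw] about the fixed x, y, z axes, in that order (R = Rz(yaw) Ry(pitch) Rx(roll)).
In Python, from station import ctrl, cams gives the robot as it stands. The module is installed in compiled form; this text tells all that it offers.
- The arm moves only by the tool arm_command, never from a script. Its argument "plan" is a list that holds one entry, the list of rows, each a list of 7 numbers: the shift along the tool's x, y, z in fractions of the full range, 1 being 1000 mm, then the turn, a rotation vector about the tool's x, y, z in parts of the range, where 1.0 means pi rad, then the closure, from -1 (fully open) to 1 (shut). A call has 1 to 12 rows; each row is the pose to reach, as a shift and turn from the pose commanded when the call began, along the tool's axes at that moment; what a row does not reach only later rows make up. A row lasts 1/10 s, in which the tool goes at most 50 mm and 8.59 degrees, less where a joint would pass 70% of its speed; a pose out of reach is approached as far as the arm can. No shift or turn number may pass 1 either way. A call with a gripper value outside its range is refused whole. The fingers move at their own pace and stop on an object; "squeeze" is the grip in N (left out, the last holds). Time passes only in rows, so rows that repeat a pose let the fingers close. It gives the time, the measured TCP pose, the force, the opening and the grip force at its end, in the units of the state.
- ctrl.get_obs(): the state, without advancing time (a new reading comes with each control period).
- cams.camera(name): name is "scene" or "side" or "wrist"; returns (picture, depth): 420x560x3 uint8, blue, green, red; 420x560 float32, m along the optical axis (not along the pixel's ray), 0 where there is no reading.
- cams.camera_info(name): a dict with "fx", "fy", "cx", "cy" (pixels), "world_to_cam" (4x4, takes a point from world to camera coordinates). Camera axes: x right, y down, z forward; pixel columns grow to the right and rows downward; lengths in m; the calibration is good to about 2 mm. The wrist camera is an equidistant fisheye: a pixel r from the principal point sees the ray r / f radians off the axis. A picture is of the moment at which its call begins: read the wrist's pose just before it. camera_info takes no time and is no camera call; for the wrist camera it gives the pose at the moment of the call.
- ctrl.hand_in(): hands the job in; it is judged then, once.
The state is a dict: "time_s": time; "qpos": joint angles; "joint_vel": joint speeds; "tau": joint torques, N m; "ee_pos": TCP position; "eef_rot": TCP orientation; "force": force on the tool from outside, world axes, zero at the start; "moment": the same for the moment, N m; "grip_width": finger opening in m; "grip_force": force on a finger pad.
Only numpy, scipy, OpenCV 4.12 (cv2) and the standard library are available. Lean on these libraries where they do the work, as an engineer would, in place of code of your own. Each camera call takes 0.05 s, during which the arm holds its last target. There are 200 camera calls.

TASK

Make up tonight's two ingredient kits, one thing to a compartment: the sauce kit in the blue tray is the red tomato, the garlic and the shallot; the dressing kit in the white tray is the orange tomato and the mustard jar. Which compartment each takes within its tray is up to you, but everything must sit flat on the tray floor the same way up as it is now. Do not disturb the dark tomato, the onion or the salt pot.

Things in the scene. Friction and masses are not known exactly. Their poses are not given: they have to be found in the camera images.
- red_tomato: Bright red tomato with a green star-shaped calyx on top, 60 mm across (widest from 23 to 31 mm up), 54 mm high. Its origin is the centre of its underside, z up; round about z, standing on its flat base. About 0.11 kg.
- garlic: White garlic bulb with thin ridges, 56 mm across (widest 22 mm up), narrowing to a thin neck, 62 mm high. Its origin is the centre of its underside, z up; round about z, standing on its flat base. About 0.07 kg.
- shallot: Purple-pink shallot lying on its side, 64 mm long along its x axis (a short brown tip 7 mm more at +x), 40 mm wide along y and 40 mm high. Origin under its middle on the worktop, z up; it has a small flat below and lies steady. About 0.05 kg.
- orange_tomato: Orange tomato with a green calyx, 56 mm across (widest from 22 to 30 mm up), 52 mm high. Its origin is the centre of its underside, z up; round about z, standing on its flat base. About 0.11 kg.
- mustard_jar: Small amber mustard jar with a plain paper band and a yellow lid, straight-sided, 52 mm across up to 46 mm, lid 50 mm across from 50 to 65 mm. Its origin is the centre of its underside, z up; round about z, standing on its flat base. About 0.15 kg.
- blue_tray: Blue kit tray with three compartments, 100 mm (x) by 268 mm (y). Fixed. Origin at the centre of its underside, z up; the compartments lie in a row along its y axis, at y = -88, 0 and 88 mm, x = 0; each measures 84 mm along y and 92 mm along x inside. Walls and dividers 4 mm thick, rims and dividers 14 mm above the worktop, floor 4 mm above it.
- white_tray: White kit tray with two compartments, 100 mm (x) by 180 mm (y). Fixed. Origin at the centre of its underside, z up; the compartments lie in a row along its y axis, at y = -44 and 44 mm, x = 0; each measures 84 mm along y and 92 mm along x inside. Walls and dividers 4 mm thick, rims and dividers 14 mm above the worktop, floor 4 mm above it.
- dark_tomato: Dark, almost black plum-coloured tomato with a green calyx, 60 mm across, 54 mm high; not wanted, loose. Its origin is the centre of its underside, z up; round about z, standing on its flat base. 
- onion: Brown onion, 62 mm across, with a thin neck, 70 mm high; not wanted, loose. Its origin is the centre of its underside, z up; round about z, standing on its flat base. 
- salt_pot: Round wooden salt pot with a dark lid and ball knob, 84 mm across, 60 mm high; not wanted, loose. Its origin is the centre of its underside, z up; round about z, standing on its flat base. 
Mind the look-alikes: they are no part of the job. There is more than one size of the mustard_jar; the one meant has the size given above. Leave any turquoise look-alike of the red_tomato alone.

How it is judged:
At the end, for the whole second after the job is handed in: The three sauce things in the blue tray and the two dressing things in the white one, one per compartment: centre within 30 mm of its centre on each tray axis, underside under 5 mm above the floor, upright to 0.3 rad, at rest; dark tomato, onion and salt pot within 20 mm of their start (x of red_tomato in the frame of blue_tray between -0.03 and 0.03 m and z of each of red_tomato, garlic, shallot in the frame of blue_tray below 0.009 m and angle between each of red_tomato, garlic, shallot, orange_tomato, mustard_jar's own z axis and vertical below 0.3 rad and linear speed of each of red_tomato, garlic, shallot, orange_tomato, mustard_jar below 0.02 m/s and (y of red_tomato in the frame of blue_tray between -0.118 and -0.058 m or y of red_tomato in the frame of blue_tray between -0.03 and 0.03 m or y of red_tomato in the frame of blue_tray between 0.058 and 0.118 m) and x of garlic in the frame of blue_tray between -0.03 and 0.03 m and (y of garlic in the frame of blue_tray between -0.118 and -0.058 m or y of garlic in the frame of blue_tray between -0.03 and 0.03 m or y of garlic in the frame of blue_tray between 0.058 and 0.118 m) and x of shallot in the frame of blue_tray between -0.03 and 0.03 m and (y of shallot in the frame of blue_tray between -0.118 and -0.058 m or y of shallot in the frame of blue_tray between -0.03 and 0.03 m or y of shallot in the frame of blue_tray between 0.058 and 0.118 m) and x of orange_tomato in the frame of white_tray between -0.03 and 0.03 m and z of each of orange_tomato, mustard_jar in the frame of white_tray below 0.009 m and (y of orange_tomato in the frame of white_tray between -0.074 and -0.014 m or y of orange_tomato in the frame of white_tray between 0.014 and 0.074 m) and x of mustard_jar in the frame of white_tray between -0.03 and 0.03 m and (y of mustard_jar in the frame of white_tray between -0.074 and -0.014 m or y of mustard_jar in the frame of white_tray between 0.014 and 0.074 m) and (y of red_tomato in the frame of blue_tray between -0.118 and -0.058 m or y of garlic in the frame of blue_tray between -0.118 and -0.058 m or y of shallot in the frame of blue_tray between -0.118 and -0.058 m) and (y of red_tomato in the frame of blue_tray between -0.03 and 0.03 m or y of garlic in the frame of blue_tray between -0.03 and 0.03 m or y of shallot in the frame of blue_tray between -0.03 and 0.03 m) and (y of red_tomato in the frame of blue_tray between 0.058 and 0.118 m or y of garlic in the frame of blue_tray between 0.058 and 0.118 m or y of shallot in the frame of blue_tray between 0.058 and 0.118 m) and (y of orange_tomato in the frame of white_tray between -0.074 and -0.014 m or y of mustard_jar in the frame of white_tray between -0.074 and -0.014 m) and (y of orange_tomato in the frame of white_tray between 0.014 and 0.074 m or y of mustard_jar in the frame of white_tray between 0.014 and 0.074 m) and distance of each of dark_tomato, onion, salt_pot from where it was at the start of the episode below 0.02 m); the robot touches nothing.
It fails at once if the dark tomato is disturbed (moved more than 20 mm) (distance of dark_tomato from where it was at the start of the episode above 0.02 m).
It fails at once if the onion is disturbed (moved more than 20 mm) (distance of onion from where it was at the start of the episode above 0.02 m).
It fails at once if the salt pot is disturbed (moved more than 20 mm) (distance of salt_pot from where it was at the start of the episode above 0.02 m).
It also fails if it takes over 112 s, if anything falls off the work surface, if the arm or the gripper's body presses on something with over 40 N, if the wrist force passes 120 N, or if a joint passes its speed limit or range.

## Working session

There is one attempt and no reset: what is moved stays moved. The work goes in short steps, Python scripts to look and compute and a tool call to move; the robot and the scene stay as the last step left them, time stands still between calls to the robot, and variables do not carry over. Pictures are saved under pics/ and viewed, at most 14 in all, crops included, and the job is handed in when it is done.

Besides the shell and the picture viewer there is one more tool, called after "Emit:" as name([rows], argument=value, ...), one row to a line, values as JSON. arm_command: Moves the arm, as the interface text tells. Its arguments: {"type":"object","properties":{"plan":{"type":"array"},"squeeze":{"type":"number"}},"required":["plan"]}

```bash
mkdir -p pics; cat > h.py <<'E'
import numpy as np,cv2
from station import ctrl,cams
def pts(name,d,info):
    v,u=np.mgrid[0:d.shape[0],0:d.shape[1]]
    T=np.linalg.inv(info["world_to_cam"])
    p=np.stack([(u-info["cx"])/info["fx"]*d,(v-info["cy"])/info["fy"]*d,d],-1)
    return p@T[:3,:3].T+T[:3,3]
E
python3 - <<'E'
from h import *
for n in("scene","side"):
    im,d=cams.camera(n);i=cams.camera_info(n)
    cv2.imwrite(f"pics/{n}0.png",im);np.savez(f"{n}0.npz",im=im,d=d,**i)
    print(n,np.linalg.inv(i["world_to_cam"]).round(3)[:3],i["fx"])
print(ctrl.get_obs())
E
```

```text
scene [[-1.920e-01  8.500e-01 -4.910e-01  1.111e+00]
 [ 9.810e-01  1.660e-01 -9.500e-02  8.100e-02]
 [ 1.000e-03 -5.000e-01 -8.660e-01  9.490e-01]] 432.22517647100136
side [[ 0.948 -0.227  0.222  0.359]
 [-0.317 -0.707  0.632 -0.77 ]
 [ 0.013 -0.67  -0.742  0.924]] 426.0959347073852
{'time_s': 0.1, 'qpos': array([ 1.24438618e+00,  3.00387174e-01,  1.52150505e+00, -1.07378538e-05,
        1.32070171e+00, -6.66359991e-02]), 'joint_vel': array([ 0.00038107, -0.00068103, -0.00366886,  0.00199423, -0.00134937,
       -0.00011852]), 'tau': array([ 4.69889983e-04, -5.32646620e+01, -3.53279507e+01,  7.09356135e-02,
        2.36155617e-02, -2.47116759e-05]), 'ee_pos': array([0.14122489, 0.53132104, 0.20496453]), 'eef_rot': array([-3.14059291e+00, -5.62937415e-05,  2.88182114e+00]), 'force': array([0.87250184, 0.19004798, 0.31778085]), 'moment': array([-0.02181754, -0.03709219,  0.03404615]), 'grip_force': 0.0, 'grip_width': 0.0939332674791975}
```

View pics/scene0.png

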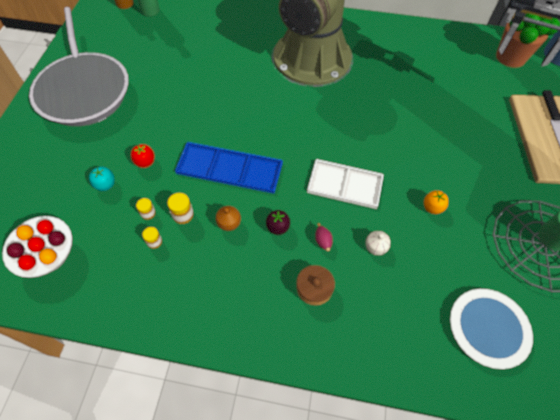

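View pics/side0.png

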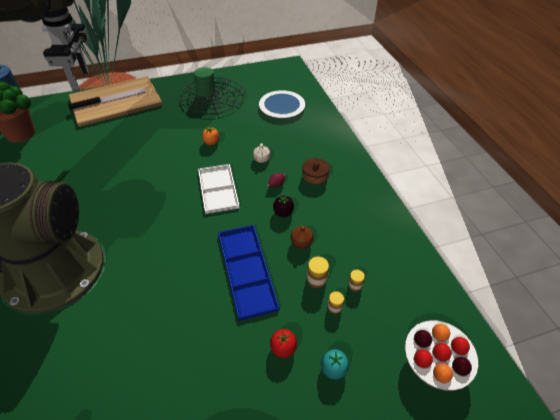

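The scene view shows these candidates:
- Red tomato at (142,155). Look-alikes are the turquoise one at (101,178) and the bowl at (38,245).
- Three jars at (145,208), (180,207) and (151,237), so their sizes need measuring.
- Orange tomato at (436,202), with oranges in the bowl as look-alikes.
- Garlic at (378,242) and shallot at (323,237).
- Not wanted: onion at (228,217), dark tomato at (278,222) and salt pot at (315,285).

Next I'll measure from depth.

```bash
cat > m.py <<'E'
from h import *
S={"red":((142,155),(284,344)),"turq":((101,178),(335,363)),"jarA":((145,208),(336,302)),"jarB":((180,207),(318,272)),"jarC":((151,237),(357,280)),"onion":((228,217),(302,237)),"dark":((278,222),(284,206)),"shallot":((323,237),(277,180)),"salt":((315,285),(316,171)),"garlic":((378,242),(261,154)),"orange":((436,202),(211,136))}
P={}
for k,n in enumerate(("scene","side")):
    f=np.load(n+"0.npz");im=f["im"];P[n]=pts(n,f["d"],f)
    z=P[n][...,2]; m=((z>0.012)&(z<.1)&(f["d"]>0)).astype(np.uint8)
    nl,L=cv2.connectedComponents(m)
    for o,c in S.items():
        u,v=c[k]; l=L[v,u]; 
        q=P[n][(L==l)]
        if l==0 or len(q)>4000: print(n,o,"bad",l,len(q));continue
        t=q[q[:,2]>q[:,2].max()-.012]
        mid=q[(q[:,2]>.015)]
        print(n,o,len(q),"top",t.mean(0).round(3),"zmax",q[:,2].max().round(3),"mn",q.min(0)[:2].round(3),"mx",q.max(0)[:2].round(3))
    hsv=cv2.cvtColor(im,cv2.COLOR_BGR2HSV)
    for nm,mask in(("blue",cv2.inRange(hsv,(110,150,60),(130,255,255))),("white",cv2.inRange(hsv,(0,0,150),(180,60,255)))):
        nl,L,st,ce=cv2.connectedComponentsWithStats(mask)
        ok=(P[n][...,0]>.2)&(P[n][...,0]<.7)&(abs(P[n][...,1])<.45)&(z<.025)&(z>.001)
        best=max(range(1,nl),key=lambda i:(ok&(L==i)).sum())
        q=P[n][ok&(L==best)]; r=cv2.minAreaRect((q[:,:2]*1000).astype(np.float32))
        print(n,nm,len(q),r,np.percentile(q[:,2],[5,50,95]).round(4))
im=np.load("scene0.npz")["im"]
a=cv2.resize(im[130:260,85:225],None,fx=4,fy=4,interpolation=2)
cv2.imwrite("pics/crop1.png",a)
E
python3 m.py
```

```text
scene red 428 top [ 0.499 -0.38   0.052] zmax 0.06 mn [ 0.475 -0.407] mx [ 0.527 -0.35 ]
scene turq 469 top [ 0.588 -0.458  0.053] zmax 0.061 mn [ 0.562 -0.485] mx [ 0.617 -0.429]
scene jarA 243 top [ 0.648 -0.321  0.044] zmax 0.05 mn [ 0.631 -0.338] mx [ 0.666 -0.303]
scene jarB 531 top [ 0.637 -0.233  0.064] zmax 0.068 mn [ 0.611 -0.259] mx [ 0.662 -0.208]
scene jarC 260 top [ 0.721 -0.279  0.044] zmax 0.047 mn [ 0.704 -0.297] mx [ 0.738 -0.262]
scene onion 488 top [ 0.638 -0.114  0.065] zmax 0.071 mn [ 0.609 -0.143] mx [ 0.667 -0.085]
scene dark 483 top [0.625 0.006 0.054] zmax 0.064 mn [ 0.598 -0.024] mx [0.655 0.035]
scene shallot 320 top [0.643 0.12  0.034] zmax 0.041 mn [0.607 0.1  ] mx [0.672 0.141]
scene salt 1190 top [0.767 0.116 0.056] zmax 0.061 mn [0.722 0.075] mx [0.806 0.157]
scene garlic 448 top [0.631 0.248 0.059] zmax 0.064 mn [0.607 0.22 ] mx [0.659 0.274]
scene orange 432 top [0.495 0.379 0.05 ] zmax 0.058 mn [0.469 0.353] mx [0.52  0.407]
scene blue 2155 ((474.8093566894531, -154.13253784179688), (265.5962219238281, 101.96726989746094), 87.80545043945312) [0.0015
[... 702 characters left out ...]
dark 353 top [ 0.621 -0.002  0.053] zmax 0.061 mn [ 0.593 -0.03 ] mx [0.649 0.025]
side shallot 180 top [0.637 0.11  0.035] zmax 0.041 mn [0.604 0.092] mx [0.665 0.13 ]
side salt 576 top [0.761 0.108 0.056] zmax 0.062 mn [0.721 0.067] mx [0.805 0.155]
side garlic 234 top [0.627 0.24  0.059] zmax 0.064 mn [0.601 0.213] mx [0.656 0.263]
side orange 229 top [0.489 0.372 0.052] zmax 0.06 mn [0.463 0.345] mx [0.518 0.392]
side blue 3406 ((470.9314880371094, -154.11367797851562), (279.4507751464844, 99.93950653076172), 87.57296752929688) [0.0019 0.0047 0.0142]
side white 1278 ((465.241455078125, 158.5769500732422), (199.50962829589844, 100.49857330322266), 85.38313293457031) [0.0017 0.0046 0.0144]
```

View pics/crop1.png

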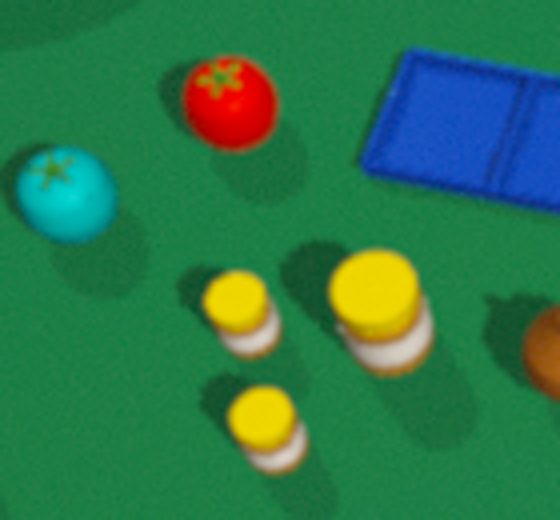

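jarB is the mustard jar I want: it measures 50 mm across and 66 mm high, against about 35/47 mm for the small ones. Red, orange, garlic and shallot are each unambiguous. The two views differ by about 8 mm, so I'll go above the orange tomato and check with the wrist camera.

The rows are not in the units I measure in: shifts go in shares of 1000 mm and turns go in shares of pi rad. I convert before sending: -380 mm / 1000 = -0.38, -62 mm / 1000 = -0.062, 1.311 rad / 3.1416 = 0.4173.

Emit:
arm_command([
  [[-0.38,-0.062,0,0,0,0.4173,-1],[-0.38,-0.062,0,0,0,0.4173,-1],[-0.38,-0.062,0,0,0,0.4173,-1],[-0.38,-0.062,0,0,0,0.4173,-1],[-0.38,-0.062,0,0,0,0.4173,-1],[-0.38,-0.062,0,0,0,0.4173,-1],[-0.38,-0.062,0,0,0,0.4173,-1],[-0.38,-0.062,0,0,0,0.4173,-1],[-0.38,-0.062,0,0,0,0.4173,-1],[-0.38,-0.062,0,0,0,0.4173,-1],[-0.38,-0.062,0,0,0,0.4173,-1],[-0.38,-0.062,0,0,0,0.4173,-1]],
])

```text
time_s: 1.3
ee_pos: [0.492, 0.3745, 0.2055]
eef_rot: [-3.142, 0.0, 1.575]
force: [-0.8, 0.5, -0.6]
grip_width: 0.094
grip_force: 0.0
```

```bash
cat >> h.py <<'E'
def wrist(tag):
    i=cams.camera_info("wrist"); im,d=cams.camera("wrist")
    cv2.imwrite(f"pics/w_{tag}.png",im)
    v,u=np.mgrid[0:420,0:560]; x=(u-i["cx"])/i["fx"]; y=(v-i["cy"])/i["fy"]; r=np.hypot(x,y)+1e-9
    ray=np.stack([x/r*np.tan(r),y/r*np.tan(r),np.ones_like(r)],-1)
    T=np.linalg.inv(i["world_to_cam"])
    return im,d,(ray*d[...,None])@T[:3,:3].T+T[:3,3],ray@T[:3,:3].T,T[:3,3]
def blobs(im,d,P):
    z=P[...,2];m=((z>.012)&(z<.09)&(d>0)).astype(np.uint8)
    nl,L,st,ce=cv2.connectedComponentsWithStats(m)
    for l in range(1,nl):
        if st[l,4]<150: continue
        q=P[L==l];mn,mx=np.percentile(q,1,0),np.percentile(q,99,0)
        print("px",ce[l].round(),"c",((mn+mx)/2)[:2].round(4),"ext",(mx-mn)[:2].round(3),"zmax",q[:,2].max().round(3),"col",im[L==l].mean(0).round())
E
python3 - <<'E'
from h import *
im,d,P,ray,o=wrist("a"); print(o,ctrl.get_obs()["ee_pos"],ctrl.get_obs()["eef_rot"]); blobs(im,d,P)
f=np.load("scene0.npz");Q=pts("s",f["d"],f)
for n,b in(("shallot",(.6,.68,.09,.15)),):
    q=Q[(Q[...,0]>b[0])&(Q[...,0]<b[1])&(Q[...,1]>b[2])&(Q[...,1]<b[3])&(Q[...,2]>.012)];print(len(q),cv2.minAreaRect((q[:,:2]*1000).astype(np.float32)))
E
```

```text
[0.49350267 0.44673936 0.38442483] [0.49201433 0.37449054 0.20560035] [ 3.14149489e+00 -7.15236660e-05  1.57399187e+00]
px [31. 15.] c [0.1595 0.6381] ext [0.173 0.07 ] zmax 0.021 col [128. 176. 209.]
px [327.  29.] c [0.5533 0.5638] ext [0.221 0.088] zmax 0.02 col [70. 77. 66.]
px [491. 100.] c [0.7799 0.4994] ext [0.159 0.158] zmax 0.021 col [206. 183. 160.]
px [275. 187.] c [0.4921 0.3808] ext [0.05 0.05] zmax 0.06 col [ 66. 149. 215.]
px [366. 295.] c [0.6119 0.2395] ext [0.02  0.033] zmax 0.042 col [141. 155. 162.]
px [258. 294.] c [0.4707 0.2279] ext [0.101 0.039] zmax 0.016 col [243. 245. 244.]
px [373. 360.] c [0.6374 0.1212] ext [0.061 0.037] zmax 0.041 col [ 77.  61. 137.]
320 ((638.9293823242188, 120.3294677734375), (68.64363861083984, 38.85413360595703), 7.234943866729736)
```

View pics/w_a.png

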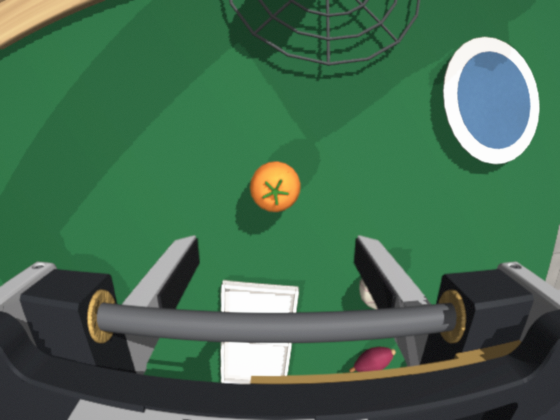

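The wrist view shows the orange tomato at px (275,187), at (0.492, 0.380). That agrees with the scene camera, so I'll trust that over the side camera. Descending to grip.

In the tool's units: 193 mm / 1000 = 0.193, 180 mm / 1000 = 0.18.

Emit:
arm_command([
  [[0.006,0.001,0.05,0,0,0,-1],[0.006,0.001,0.1,0,0,0,-1],[0.006,0.001,0.15,0,0,0,-1],[0.006,0.001,0.18,0,0,0,-1],[0.006,0.001,0.193,0,0,0,-1],[0.006,0.001,0.193,0,0,0,-1],[0.006,0.001,0.193,0,0,0,1],[0.006,0.001,0.193,0,0,0,1],[0.006,0.001,0.193,0,0,0,1],[0.006,0.001,0.193,0,0,0,1],[0.006,0.001,0.193,0,0,0,1],[0.006,0.001,0.193,0,0,0,1]],
], squeeze=12)

```text
time_s: 2.55
ee_pos: [0.4937, 0.3801, 0.0128]
eef_rot: [3.141, -0.0, 1.571]
force: [-1.7, -0.1, 4.1]
grip_width: 0.0552
grip_force: 12.0
```

In the tool's units: -180 mm / 1000 = -0.18, -135 mm / 1000 = -0.135.

Emit:
arm_command([
  [[0,0,-0.04,0,0,0,1],[0,0,-0.08,0,0,0,1],[-0.045,-0.008,-0.09,0,0,0,1],[-0.09,-0.016,-0.09,0,0,0,1],[-0.135,-0.022,-0.09,0,0,0,1],[-0.18,-0.027,-0.09,0,0,0,1],[-0.18,-0.027,-0.09,0,0,0,1],[-0.18,-0.027,-0.05,0,0,0,1],[-0.18,-0.027,-0.02,0,0,0,1],[-0.18,-0.027,-0.01,0,0,0,1],[-0.18,-0.027,-0.005,0,0,0,1],[-0.18,-0.027,-0.005,0,0,0,1]],
])

```text
time_s: 3.75
ee_pos: [0.467, 0.2004, 0.018]
eef_rot: [3.141, -0.0, 1.571]
force: [0.5, 0.5, -1.3]
grip_width: 0.0549
grip_force: 12.0
```

In the tool's units: -180 mm / 1000 = -0.18, -140 mm / 1000 = -0.14.

Emit:
arm_command([
  [[0,0,0.001,0,0,0,1],[0,0,0.001,0,0,0,0.2],[0,0,0.001,0,0,0,0],[0,0,0.001,0,0,0,-1],[0,0,0.001,0,0,0,-1],[0,0,0.001,0,0,0,-1],[0,0,-0.04,0,0,0,-1],[0,0,-0.09,0,0,0,-1],[0,0,-0.14,0,0,0,-1],[0,0,-0.18,0,0,0,-1],[0,0,-0.18,0,0,0,-1]],
])

```text
time_s: 4.85
ee_pos: [0.4684, 0.2007, 0.203]
eef_rot: [3.133, -0.003, 1.571]
force: [0.8, 0.6, 0.9]
grip_width: 0.094
grip_force: 0.0
```

```bash
python3 - <<'E'
from h import *
im,d,P,ray,o=wrist("b"); print(ctrl.get_obs()["ee_pos"]); blobs(im,d,P)
E
```

```text
[0.46742339 0.20029278 0.19970088]
px [507.  16.] c [0.7889 0.4545] ext [0.145 0.075] zmax 0.021 col [188. 175. 160.]
px [411. 154.] c [0.6268 0.2465] ext [0.049 0.051] zmax 0.063 col [177. 190. 197.]
px [271. 215.] c [0.4655 0.1546] ext [0.11  0.183] zmax 0.016 col [233. 236. 235.]
px [274. 194.] c [0.4687 0.2007] ext [0.051 0.049] zmax 0.064 col [ 70. 145. 214.]
px [485. 249.] c [0.7623 0.1255] ext [0.079 0.06 ] zmax 0.061 col [43. 62. 93.]
px [410. 253.] c [0.6416 0.1216] ext [0.051 0.035] zmax 0.041 col [ 77.  58. 135.]
px [ 10. 264.] c [0.0502 0.0919] ext [0.068 0.049] zmax 0.056 col [73. 96. 95.]
px [383. 345.] c [ 0.6153 -0.0013] ext [0.038 0.031] zmax 0.06 col [33. 48. 46.]
px [277. 355.] c [ 0.4763 -0.059 ] ext [0.101 0.079] zmax 0.016 col [159.  63.  32.]
```

View pics/w_b.png

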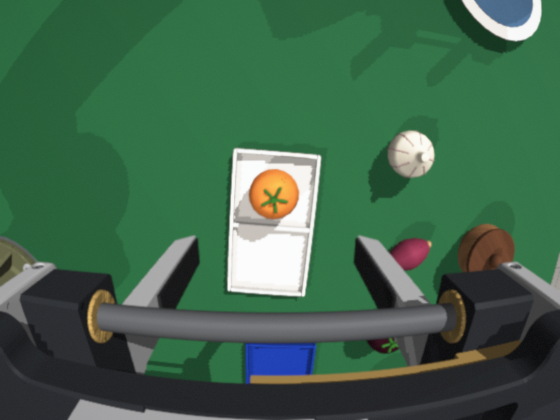

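The view shows the orange tomato flat in the far white compartment (274,194), the garlic at (411,154) and the shallot at (410,253). Garlic next.

In the tool's units: 189 mm / 1000 = 0.189, 180 mm / 1000 = 0.18.

Emit:
arm_command([
  [[0.015,0.05,0,0,0,0,-1],[0.03,0.1,0,0,0,0,-1],[0.047,0.15,0,0,0,0,-1],[0.047,0.162,0,0,0,0,-1],[0.047,0.162,0.02,0,0,0,-1],[0.047,0.162,0.065,0,0,0,-1],[0.047,0.162,0.11,0,0,0,-1],[0.047,0.162,0.15,0,0,0,-1],[0.047,0.162,0.18,0,0,0,-1],[0.047,0.162,0.189,0,0,0,-1],[0.047,0.162,0.189,0,0,0,-1],[0.047,0.162,0.189,0,0,0,1]],
])

```text
time_s: 6.1
ee_pos: [0.6292, 0.2472, 0.0097]
eef_rot: [3.14, -0.0, 1.571]
force: [0.1, -0.0, 0.5]
grip_width: 0.0891
grip_force: 0.0
```

In the tool's units: -150 mm / 1000 = -0.15, -100 mm / 1000 = -0.1.

Emit:
arm_command([
  [[0,0,0,0,0,0,1],[0,0,0,0,0,0,1],[0,0,0,0,0,0,1],[0,0,0,0,0,0,1],[0,0,0,0,0,0,1],[0,0,-0.01,0,0,0,1],[0,0,-0.05,0,0,0,1],[0,0,-0.1,0,0,0,1],[0,0,-0.15,0,0,0,1],[0,0,-0.15,0,0,0,1]],
])

```text
time_s: 7.1
ee_pos: [0.631, 0.2479, 0.1674]
eef_rot: [3.13, -0.004, 1.571]
force: [-0.3, 0.3, -0.7]
grip_width: 0.0548
grip_force: 12.0
```

In the tool's units: -401 mm / 1000 = -0.401, -154 mm / 1000 = -0.154.

Emit:
arm_command([
  [[-0.045,-0.017,0,0,0,0,1],[-0.09,-0.034,0,0,0,0,1],[-0.135,-0.051,0,0,0,0,1],[-0.18,-0.068,0,0,0,0,1],[-0.225,-0.085,0,0,0,0,1],[-0.27,-0.102,0,0,0,0,1],[-0.315,-0.119,0,0,0,0,1],[-0.36,-0.138,0,0,0,0,1],[-0.401,-0.154,0,0,0,0,1],[-0.401,-0.154,0.03,0,0,0,1],[-0.401,-0.154,0.07,0,0,0,1],[-0.401,-0.154,0.11,0,0,0,1]],
])

```text
time_s: 8.3
ee_pos: [0.4746, -0.1545, 0.0478]
eef_rot: [3.14, 0.001, 1.57]
force: [0.4, 0.1, -0.7]
grip_width: 0.0546
grip_force: 12.0
```

In the tool's units: 35 mm / 1000 = 0.035, 34 mm / 1000 = 0.034.

Emit:
arm_command([
  [[0,0,0.02,0,0,0,1],[0,0,0.03,0,0,0,1],[0,0,0.034,0,0,0,1],[0,0,0.034,0,0,0,1],[0,0,0.035,0,0,0,1]],
])

```text
time_s: 8.8
ee_pos: [0.4753, -0.1542, 0.0146]
eef_rot: [3.14, 0.001, 1.571]
force: [0.1, 0.8, -0.0]
grip_width: 0.0546
grip_force: 12.0
```

In the tool's units: -190 mm / 1000 = -0.19, -170 mm / 1000 = -0.17.

Emit:
arm_command([
  [[0,0,0,0,0,0,0.0],[0,0,0,0,0,0,-0.32],[0,0,0,0,0,0,-0.32],[0,0,0,0,0,0,-0.32],[0,0,0,0,0,0,-0.32],[0,0,-0.015,0,0,0,-0.32],[0,0,-0.04,0,0,0,-0.4],[0,0,-0.08,0,0,0,-1],[0,0,-0.13,0,0,0,-1],[0,0,-0.17,0,0,0,-1],[0,0,-0.19,0,0,0,-1],[0,0,-0.19,0,0,0,-1]],
])

```text
time_s: 10.0
ee_pos: [0.4756, -0.1544, 0.2063]
eef_rot: [3.137, 0.002, 1.571]
force: [0.4, 0.4, -0.3]
grip_width: 0.0937
grip_force: 0.0
```

In the tool's units: -190 mm / 1000 = -0.19, -50 mm / 1000 = -0.05.

Emit:
arm_command([
  [[-0.05,0.006,-0.19,0,0,0,-1]],
])

```text
time_s: 10.1
ee_pos: [0.4741, -0.1653, 0.2469]
eef_rot: [-3.132, -0.004, 1.572]
force: [-0.3, 0.1, -0.7]
grip_width: 0.0941
grip_force: 0.0
```

```bash
python3 - <<'E'
from h import *
print(ctrl.get_obs()["ee_pos"]); im,d,P,ray,o=wrist("c");  blobs(im,d,P);print(ctrl.get_obs()["ee_pos"])
E
```

```text
[ 0.47413867 -0.16526973  0.24689498]
px [264.   7.] c [0.4585 0.0692] ext [0.098 0.016] zmax 0.016 col [236. 238. 239.]
px [482.  11.] c [0.7634 0.0938] ext [0.077 0.041] zmax 0.053 col [38. 55. 80.]
px [19. 89.] c [ 0.0647 -0.0016] ext [0.113 0.228] zmax 0.081 col [66. 87. 86.]
px [395.  56.] c [0.62   0.0015] ext [0.052 0.053] zmax 0.061 col [30. 32. 46.]
px [275. 167.] c [ 0.472  -0.1557] ext [0.107 0.268] zmax 0.016 col [182.  77.  40.]
px [403. 149.] c [ 0.6327 -0.1161] ext [0.053 0.055] zmax 0.072 col [ 44.  82. 136.]
px [279. 177.] c [ 0.4771 -0.1544] ext [0.051 0.051] zmax 0.068 col [219. 226. 231.]
px [398. 240.] c [ 0.6317 -0.2347] ext [0.049 0.048] zmax 0.067 col [106. 202. 217.]
px [442. 264.] c [ 0.7172 -0.2794] ext [0.033 0.03 ] zmax 0.046 col [ 96. 175. 193.]
px [291. 346.] c [ 0.4958 -0.3942] ext [0.043 0.025] zmax 0.061 col [ 51.  78. 179.]
px [345. 363.] c [ 0.5834 -0.448 ] ext [0.054 0.031] zmax 0.054 col [162. 167.  67.]
[ 0.4769195  -0.16823557  0.2576235 ]
```

View pics/w_c.png

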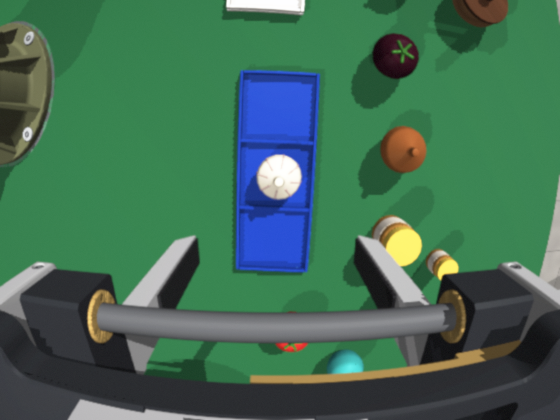

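The garlic sits in the middle blue compartment (279,177). My last row went up further than I meant, so I'll settle above the red tomato and read the pose.

In the tool's units: -212 mm / 1000 = -0.212, -190 mm / 1000 = -0.19.

Emit:
arm_command([
  [[-0.05,0.006,0.02,0,0,0,-1],[-0.1,0.012,0.04,0,0,0,-1],[-0.15,0.018,0.08,0,0,0,-1],[-0.19,0.024,0.11,0,0,0,-1],[-0.212,0.024,0.11,0,0,0,-1],[-0.212,0.024,0.11,0,0,0,-1],[-0.212,0.024,0.11,0,0,0,-1],[-0.212,0.024,0.11,0,0,0,-1]],
])

```text
time_s: 10.95
ee_pos: [0.5003, -0.3779, 0.1418]
eef_rot: [3.142, -0.0, 1.571]
force: [0.7, 0.9, 0.1]
grip_width: 0.0938
grip_force: 0.0
```

In the tool's units: 129 mm / 1000 = 0.129, 115 mm / 1000 = 0.115.

Emit:
arm_command([
  [[-0.001,0,0.045,0,0,0,-1],[-0.001,0,0.085,0,0,0,-1],[-0.001,0,0.115,0,0,0,-1],[-0.001,0,0.129,0,0,0,-1],[-0.001,0,0.129,0,0,0,-1],[-0.001,0,0.129,0,0,0,1],[-0.001,0,0.129,0,0,0,1],[-0.001,0,0.129,0,0,0,1],[-0.001,0,0.129,0,0,0,1],[-0.001,0,0.129,0,0,0,1],[-0.001,0,0.129,0,0,0,1]],
])

```text
time_s: 12.05
ee_pos: [0.5002, -0.3799, 0.0133]
eef_rot: [3.141, 0.0, 1.571]
force: [-2.1, 0.5, 5.1]
grip_width: 0.0592
grip_force: 12.0
```

Emit:
arm_command([
  [[0,0,-0.04,0,0,0,1],[0,0,-0.07,0,0,0,1],[0.045,-0.01,-0.07,0,0,0,1],[0.09,-0.02,-0.07,0,0,0,1],[0.137,-0.03,-0.07,0,0,0,1],[0.137,-0.03,-0.07,0,0,0,1],[0.137,-0.03,-0.07,0,0,0,1],[0.137,-0.03,-0.035,0,0,0,1],[0.137,-0.03,-0.015,0,0,0,1],[0.137,-0.03,-0.007,0,0,0,1],[0.137,-0.03,-0.004,0,0,0,1],[0.137,-0.03,-0.004,0,0,0,1]],
])

```text
time_s: 13.25
ee_pos: [0.4704, -0.2436, 0.0173]
eef_rot: [3.141, 0.0, 1.57]
force: [0.3, -0.3, -1.3]
grip_width: 0.059
grip_force: 12.0
```

In the tool's units: -140 mm / 1000 = -0.14, -120 mm / 1000 = -0.12.

Emit:
arm_command([
  [[0,0,0,0,0,0,0.0],[0,0,0,0,0,0,-0.4],[0,0,0,0,0,0,-0.4],[0,0,0,0,0,0,-0.4],[0,0,0,0,0,0,-0.4],[0,0,-0.015,0,0,0,-0.4],[0,0,-0.04,0,0,0,-1],[0,0,-0.08,0,0,0,-1],[0,0,-0.12,0,0,0,-1],[0,0,-0.14,0,0,0,-1],[0,0,-0.14,0,0,0,-1],[0,0,-0.14,0,0,0,-1]],
])

```text
time_s: 14.45
ee_pos: [0.4699, -0.2426, 0.1562]
eef_rot: [-3.141, -0.0, 1.571]
force: [-0.2, 0.5, 0.6]
grip_width: 0.0939
grip_force: 0.0
```

In the tool's units: 164 mm / 1000 = 0.164, 150 mm / 1000 = 0.15.

Emit:
arm_command([
  [[0.008,0.05,0,0,0,0,-1],[0.008,0.1,0,0,0,0,-1],[0.008,0.15,0,0,0,0,-1],[0.008,0.164,0,0,0,0,-1],[0.008,0.164,0.01,0,0,0,-1],[0.008,0.164,0.05,0,0,0,-1],[0.008,0.164,0.09,0,0,0,-1],[0.008,0.164,0.125,0,0,0,-1],[0.008,0.164,0.139,0,0,0,-1],[0.008,0.164,0.139,0,0,0,-1],[0.008,0.164,0.139,0,0,0,-1]],
])

```text
time_s: 15.55
ee_pos: [0.6344, -0.2351, 0.0192]
eef_rot: [3.14, 0.001, 1.571]
force: [0.8, 0.2, 0.5]
grip_width: 0.0938
grip_force: 0.0
```

Emit:
arm_command([
  [[0,0,0,0,0,0,1],[0,0,0,0,0,0,1],[0,0,0,0,0,0,1],[0,0,0,0,0,0,1],[0,0,0,0,0,0,1],[0,0,0,0,0,0,1],[0,0,0,0,0,0,1]],
], squeeze=15)

```text
time_s: 16.25
ee_pos: [0.6341, -0.2347, 0.0178]
eef_rot: [-3.141, 0.0, 1.571]
force: [-0.5, 0.5, 2.0]
grip_width: 0.051
grip_force: 15.0
```

In the tool's units: 347 mm / 1000 = 0.347, -174 mm / 1000 = -0.174.

Emit:
arm_command([
  [[0,0,-0.04,0,0,0,1],[0,0,-0.085,0,0,0,1],[0,0,-0.13,0,0,0,1],[0.035,-0.018,-0.14,0,0,0,1],[0.075,-0.037,-0.14,0,0,0,1],[0.115,-0.057,-0.14,0,0,0,1],[0.155,-0.077,-0.14,0,0,0,1],[0.195,-0.097,-0.14,0,0,0,1],[0.235,-0.117,-0.14,0,0,0,1],[0.275,-0.137,-0.14,0,0,0,1],[0.315,-0.157,-0.14,0,0,0,1],[0.347,-0.174,-0.14,0,0,0,1]],
])

```text
time_s: 17.45
ee_pos: [0.4588, 0.114, 0.1578]
eef_rot: [-3.142, -0.0, 1.571]
force: [0.4, 0.5, -1.0]
grip_width: 0.0511
grip_force: 15.0
```

In the tool's units: 135 mm / 1000 = 0.135, 133 mm / 1000 = 0.133.

Emit:
arm_command([
  [[0,0,0,0,0,0,1],[0,0,0,0,0,0,1],[0,0,0.04,0,0,0,1],[0,0,0.08,0,0,0,1],[0,0,0.11,0,0,0,1],[0,0,0.128,0,0,0,1],[0,0,0.133,0,0,0,1],[0,0,0.135,0,0,0,1],[0,0,0.135,0,0,0,1]],
])

```text
time_s: 18.35
ee_pos: [0.4608, 0.112, 0.0235]
eef_rot: [3.141, -0.0, 1.57]
force: [0.4, 0.5, -1.3]
grip_width: 0.0513
grip_force: 15.0
```

In the tool's units: -180 mm / 1000 = -0.18, -150 mm / 1000 = -0.15.

Emit:
arm_command([
  [[0,0,0.001,0,0,0,1],[0,0,0.001,0,0,0,-0.2],[0,0,0.001,0,0,0,-0.6],[0,0,0.001,0,0,0,-0.6],[0,0,0.001,0,0,0,-0.6],[0,0,-0.02,0,0,0,-0.6],[0,0,-0.06,0,0,0,-1],[0,0,-0.1,0,0,0,-1],[0,0,-0.15,0,0,0,-1],[0,0,-0.18,0,0,0,-1],[0,0,-0.18,0,0,0,-1],[0,0,-0.18,0,0,0,-1]],
])

```text
time_s: 19.55
ee_pos: [0.4601, 0.1123, 0.2027]
eef_rot: [3.141, -0.0, 1.571]
force: [-0.8, -0.5, -0.8]
grip_width: 0.094
grip_force: 0.0
```

In the tool's units: 80 mm / 1000 = 0.08, 50 mm / 1000 = 0.05, 1.45 rad / 3.1416 = 0.4615.

Emit:
arm_command([
  [[0,0.05,0,0,0,0.0477,-1],[0,0.08,0,0,0,0.0955,-1],[0,0.08,0,0,0,0.1432,-1],[0,0.08,0,0,0,0.191,-1],[0,0.08,0,0,0,0.2387,-1],[0,0.08,0,0,0,0.2865,-1],[0,0.08,0,0,0,0.3342,-1],[0,0.08,0,0,0,0.382,-1],[0,0.08,0,0,0,0.4297,-1],[0,0.08,0,0,0,0.4615,-1],[0,0.08,0,0,0,0.4615,-1],[0,0.08,0,0,0,0.4615,-1]],
])

```text
time_s: 20.75
ee_pos: [0.5398, 0.1122, 0.2016]
eef_rot: [3.142, 0.002, 0.124]
force: [0.1, -0.6, 0.1]
grip_width: 0.0943
grip_force: 0.0
```

```bash
python3 - <<'E'
from h import *
print(ctrl.get_obs()["ee_pos"],ctrl.get_obs()["eef_rot"]); im,d,P,ray,o=wrist("d");  blobs(im,d,P)
m=(P[...,2]>.012)&(abs(P[...,0]-.638)<.045)&(abs(P[...,1]-.12)<.04)&(d>0);print(m.sum(),cv2.minAreaRect((P[m][:,:2]*1000).astype(np.float32)))
b=(im[...,2]>1.3*im[...,1])&m; q=P[b]; w,v=np.linalg.eigh(np.cov(q[:,:2].T));print(w**.5,v[:,1],q.mean(0))
E
```

```text
[0.53978849 0.11221456 0.20160749] [3.14153762e+00 1.88361589e-03 1.23942691e-01]
px [27. 23.] c [0.7421 0.4891] ext [0.086 0.135] zmax 0.022 col [192. 169. 147.]
px [299.  13.] c [0.7401 0.1126] ext [0.034 0.073] zmax 0.046 col [46. 66. 99.]
px [282. 102.] c [0.6376 0.1185] ext [0.061 0.04 ] zmax 0.041 col [ 79.  60. 138.]
px [554. 109.] c [ 0.7182 -0.2727] ext [0.034 0.018] zmax 0.037 col [104. 131. 151.]
px [381. 132.] c [0.623  0.0074] ext [0.055 0.052] zmax 0.061 col [33. 35. 52.]
px [471. 141.] c [ 0.6353 -0.1125] ext [0.055 0.051] zmax 0.071 col [ 44.  82. 136.]
px [259. 253.] c [0.4661 0.153 ] ext [0.107 0.178] zmax 0.071 col [145. 212. 224.]
px [476. 242.] c [ 0.5004 -0.1562] ext [0.053 0.266] zmax 0.058 col [119.  57.  98.]
px [201. 239.] c [0.4729 0.196 ] ext [0.047 0.05 ] zmax 0.059 col [ 67. 131. 207.]
px [465. 259.] c [ 0.4842 -0.1634] ext [0.039 0.071] zmax 0.061 col [211. 218. 223.]
1587 ((638.1752319335938, 115.97465515136719), (67.60779571533203, 41.663028717041016), 51.54283142089844)
[0.00892149 0.01543306] [-0.89345076 -0.44916114] [0.63837034 0.1179724  0.03287028]
```

View pics/w_d.png

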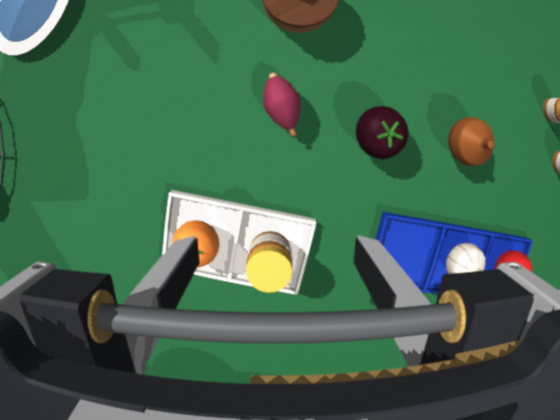

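The orange tomato and jar stand in the white tray. The shallot at (282,102) has its tip at (293,133), so its axis is about 26° in world, which the PCA confirms. I'll turn to match it and grip.

In the tool's units: 196 mm / 1000 = 0.196, 188 mm / 1000 = 0.188, -0.336 rad / 3.1416 = -0.107.

Emit:
arm_command([
  [[0.045,0.003,0,0,0,-0.0382,-1],[0.09,0.006,0,0,0,-0.0764,-1],[0.098,0.006,0,0,0,-0.107,-1],[0.098,0.006,0,0,0,-0.107,-1],[0.098,0.006,0.045,0,0,-0.107,-1],[0.098,0.006,0.09,0,0,-0.107,-1],[0.098,0.006,0.13,0,0,-0.107,-1],[0.098,0.006,0.165,0,0,-0.107,-1],[0.098,0.006,0.188,0,0,-0.107,-1],[0.098,0.006,0.196,0,0,-0.107,-1],[0.098,0.006,0.196,0,0,-0.107,-1],[0.098,0.006,0.196,0,0,-0.107,-1]],
])

```text
time_s: 22.0
ee_pos: [0.6387, 0.1183, 0.0085]
eef_rot: [3.141, -0.002, 0.456]
force: [0.2, -0.4, 1.1]
grip_width: 0.0939
grip_force: 0.0
```

Emit:
arm_command([
  [[0,0,0,0,0,0,1],[0,0,0,0,0,0,1],[0,0,0,0,0,0,1],[0,0,0,0,0,0,1],[0,0,0,0,0,0,1],[0,0,0,0,0,0,1],[0,0,0,0,0,0,1],[0,0,0,0,0,0,1]],
], squeeze=10)

```text
time_s: 22.8
ee_pos: [0.6381, 0.1181, 0.0068]
eef_rot: [-3.142, 0.0, 0.457]
force: [0.3, -0.2, 0.3]
grip_width: 0.0397
grip_force: 10.0
```

In the tool's units: -227 mm / 1000 = -0.227, -200 mm / 1000 = -0.2, 0.5 rad / 3.1416 = 0.1592.

Emit:
arm_command([
  [[0,0,-0.03,0,0,0,1],[0,0,-0.075,0,0,0,1],[0,0,-0.12,0,0,0,1],[-0.04,0.016,-0.13,0,0,0.0318,1],[-0.08,0.033,-0.13,0,0,0.0637,1],[-0.12,0.05,-0.13,0,0,0.0955,1],[-0.16,0.066,-0.13,0,0,0.1273,1],[-0.2,0.083,-0.13,0,0,0.1592,1],[-0.227,0.095,-0.13,0,0,0.1592,1],[-0.227,0.095,-0.13,0,0,0.1592,1],[-0.227,0.095,-0.13,0,0,0.1592,1]],
])

```text
time_s: 23.9
ee_pos: [0.4765, -0.0675, 0.1371]
eef_rot: [3.142, -0.001, -0.044]
force: [-0.2, -0.5, -0.2]
grip_width: 0.0394
grip_force: 10.0
```

In the tool's units: 126 mm / 1000 = 0.126, 124 mm / 1000 = 0.124.

Emit:
arm_command([
  [[0,0,0.04,0,0,0,1],[0,0,0.08,0,0,0,1],[0,0,0.105,0,0,0,1],[0,0,0.118,0,0,0,1],[0,0,0.124,0,0,0,1],[0,0,0.126,0,0,0,1],[0,0,0.126,0,0,0,1]],
])

```text
time_s: 24.6
ee_pos: [0.477, -0.0672, 0.0115]
eef_rot: [3.141, -0.001, -0.043]
force: [-0.0, 0.7, 0.2]
grip_width: 0.0395
grip_force: 10.0
```

In the tool's units: -230 mm / 1000 = -0.23, -180 mm / 1000 = -0.18.

Emit:
arm_command([
  [[0,0,0,0,0,0,0.1],[0,0,0,0,0,0,-0.11],[0,0,0,0,0,0,-0.11],[0,0,0,0,0,0,-0.11],[0,0,0,0,0,0,-0.11],[0,0,-0.015,0,0,0,-0.11],[0,0,-0.04,0,0,0,-0.2],[0,0,-0.08,0,0,0,-1],[0,0,-0.13,0,0,0,-1],[0,0,-0.18,0,0,0,-1],[0,0,-0.23,0,0,0,-1],[0,0,-0.23,0,0,0,-1]],
])

```text
time_s: 25.8
ee_pos: [0.4782, -0.0676, 0.2472]
eef_rot: [3.14, -0.01, -0.043]
force: [0.6, 1.0, -0.4]
grip_width: 0.0919
grip_force: 0.0
```

Emit:
arm_command([
  [[-0.03,0,0,0,0,0,-1],[-0.06,0,0,0,0,0,-1],[-0.09,0,0,0,0,0,-1],[-0.1,0,0,0,0,0,-1],[-0.1,0,0,0,0,0,-1],[-0.1,0,0,0,0,0,-1]],
])

```text
time_s: 26.4
ee_pos: [0.3772, -0.063, 0.2408]
eef_rot: [3.142, -0.0, -0.043]
force: [-0.5, -0.6, -0.6]
grip_width: 0.0939
grip_force: 0.0
```

```bash
python3 - <<'E'
from h import *
o=ctrl.get_obs();print(o["ee_pos"],o["time_s"]); im,d,P,ray,o=wrist("e");  blobs(im,d,P)
im,d=cams.camera("scene");cv2.imwrite("pics/scene1.png",im)
Q=pts("s",d,cams.camera_info("scene"));print("scene");blobs(im,d,Q)
m=(Q[...,2]>.018)&(Q[...,2]<.1)&(abs(Q[...,0]-.47)<.06)
nl,L,st,ce=cv2.connectedComponentsWithStats(m.astype(np.uint8))
for l in range(1,nl):
    if st[l,4]>80: q=Q[L==l];print("T",((q.min(0)+q.max(0))/2).round(3),q[:,2].max().round(3))
E
```

```text
[ 0.37715324 -0.06304279  0.24077306] 26.4
px [213.   7.] c [0.6037 0.0039] ext [0.02  0.053] zmax 0.053 col [22. 16. 34.]
px [533.  47.] c [ 0.583 -0.455] ext [0.053 0.045] zmax 0.061 col [143. 151.  57.]
px [378. 108.] c [ 0.4722 -0.155 ] ext [0.106 0.266] zmax 0.065 col [108.  64. 123.]
px [276. 103.] c [ 0.4762 -0.0674] ext [0.068 0.036] zmax 0.045 col [ 90.  63. 147.]
px [349. 103.] c [ 0.4757 -0.1536] ext [0.052 0.05 ] zmax 0.067 col [213. 221. 227.]
px [ 99. 131.] c [0.4648 0.1531] ext [0.108 0.181] zmax 0.064 col [132. 171. 209.]
px [132. 128.] c [0.4624 0.1166] ext [0.049 0.066] zmax 0.071 col [102. 192. 205.]
px [552. 235.] c [ 0.2813 -0.5347] ext [0.18  0.065] zmax 0.048 col [137. 133. 136.]
px [243. 365.] c [0.085  0.0021] ext [0.074 0.2  ] zmax 0.061 col [ 82. 107. 106.]
scene
px [148.   6.] c [-0.1031 -0.5745] ext [0.043 0.058] zmax 0.063 col [ 66. 111.  47.]
px [79. 86.] c [ 0.2437 -0.6415] ext [0.381 0.267] zmax 0.074 col [130. 130. 129.]
px [554.  47.] c [-0.1441  0.74  ] ext [0.071 0.032] zmax 0.087 col [72. 56. 37.]
px [325.  61.] c [0.0396 0.0426] ext [0.151 0.147
[... 958 characters left out ...]
 [278. 222.] c [0.6274 0.0064] ext [0.051 0.056] zmax 0.062 col [37. 44. 61.]
px [549. 237.] c [0.5295 0.6386] ext [0.123 0.057] zmax 0.09 col [52. 76. 42.]
px [ 38. 247.] c [ 0.803  -0.5169] ext [0.141 0.142] zmax 0.082 col [125. 146. 209.]
px [152. 237.] c [ 0.7213 -0.2791] ext [0.034 0.033] zmax 0.051 col [ 42. 195. 219.]
px [315. 285.] c [0.7657 0.1161] ext [0.079 0.078] zmax 0.061 col [ 48.  82. 124.]
px [491. 329.] c [0.7819 0.5014] ext [0.158 0.159] zmax 0.023 col [203. 186. 158.]
T [ 0.426 -0.639  0.034] 0.049
T [ 0.478 -0.246  0.042] 0.064
T [ 0.48  -0.153  0.043] 0.068
T [ 0.478 -0.065  0.031] 0.045
T [0.465 0.112 0.046] 0.073
T [0.473 0.2   0.04 ] 0.062
T [0.518 0.629 0.059] 0.099
```

View pics/scene1.png

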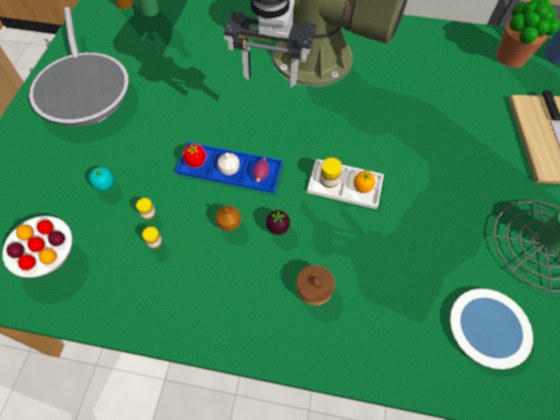

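View pics/w_e.png

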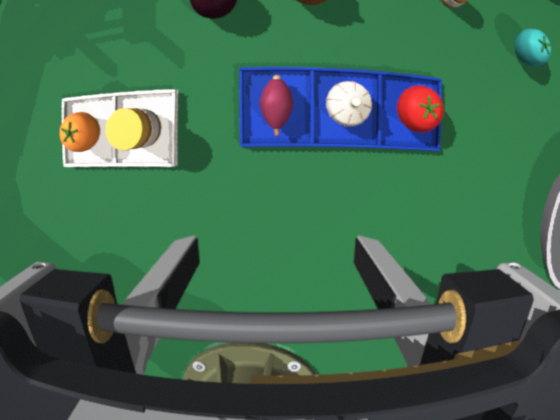

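All five items sit in their own compartments, and each top measures the object's height plus the tray floor. The onion, dark tomato and salt pot haven't moved. Handing in.

```bash
python3 -c "
from station import ctrl
print(ctrl.hand_in())"
```

```text
the job is handed in; nothing more can be done
None
```

Both kits are made up and handed in (no verdict shown): red tomato, garlic and shallot in the blue tray, orange tomato and mustard jar in the white; the final pictures show each flat in its own compartment and the dark tomato, onion and salt pot unmoved.

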